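# Open the parts carton and put the shaft on the assembly stand

### The job

Fold both long flaps of the carton right back, one to each side, so that they lean outwards well past upright. Then lift the gearbox shaft out of the carton and set it down gently, without dropping it, in the two blue V saddles of the assembly stand, lying level along the stand with its two dark collars between the saddles. Leave the flaps open, and do not disturb the white tub, the bearings or the flange.

Things in the scene. Friction and masses are not known exactly. Their poses are not given: they have to be found in the camera images.
- carton: Brown cardboard carton, fixed, outside 230 (its x) x 178 (its y) x 130 high, walls 4. Origin: centre of its underside. Two long flaps hinge on the rims of the long sides (its +y and -y); the short end flaps are already folded down outside (15 beyond the end walls). Inside, two grey V supports (16 thick along x, 65 either side of the middle) carry the shaft
- carton_bed (a point): Point inside the carton, 75 above the bench: where the middle of the shaft's axis lies when the shaft is centred on its grey supports (55 below the rim)
- flap_left (a joint): Angle in rad of the flap on the carton's +y side: 0 closed (flat, level over the carton), 1.57 upright, 2.7 leaning fully outwards (limit). Starts partly raised (0.45 to 0.95); a stiff crease, it stays where it is left. Flap 226 long, 68 from hinge to free edge, 4 thick, cardboard with a pale strip of paper tape
- flap_right (a joint): The same for the flap on the carton's -y side
- flap_left_hinge (a point): Middle of the left flap's hinge line, on the rim 130 above the bench and 87 from the carton's middle (towards its +y); the line runs along the carton's x
- flap_right_hinge (a point): Middle of the right flap's hinge line, 130 above the bench and 87 from the carton's middle (towards its -y); the line runs along the carton's x
- flap_left_edge (a point): Middle of the left flap's free edge (moves with the flap)
- flap_right_edge (a point): Middle of the right flap's free edge (moves with the flap)
- shaft: Loose steel gearbox shaft, about 0.6 kg, 180 long, 30 diameter, symmetric end for end, with two dark collars of 44 diameter that begin 40 and end 48 from the middle, and a brass band near each end. Origin: middle of the shaft, on its axis; x along the shaft. It lies level in the carton, along its x; grip it between the collars
- stand: Assembly stand, fixed to the bench: dark steel base plate 190 (its x) x 100 x 12 with two blue V saddles (16 thick along x, centred 65 either side of the middle, V open 64 wide at the top, saddle tops 76 above the bench). Origin: centre of the underside
- stand_seat (a point): Point on the stand, 65 above the bench, where the middle of the shaft's axis lies when the shaft is seated and centred; the shaft then lies along the stand's x
- tub: White plastic tub, bystander, 90 diameter, 80 high. Origin: centre of the underside
- bearings: Stack of three steel bearings, bystander, 90 diameter, 60 high. Origin: centre of the underside
- flange: Aluminium flange, bystander, 100 diameter, 50 high. Origin: centre of the underside
Not all that is in view belongs to the job. What is shaped like the shaft but brown is not meant.

How it is judged:
On the way, in this order (a step that is already met when the one before it is completed fails the run):
1. both flaps are folded back past 1.75 rad (100 degrees) with the shaft still in the carton (value of joint each of flap_left, flap_right above 1.75 rad and distance between shaft and carton_bed below 0.03 m), for 0.1 s.
2. the shaft is lifted clear of the carton's rim in the gripper (its axis above 0.155 m) (height (world z) of shaft above 0.155 m and contact force between the fingers and shaft above 1 N), for 0.1 s.
At the end, for the whole second after the job is handed in: The shaft rests still in both V saddles of the stand, its middle within 14 mm of the seat point and not more than 5 mm above it, within 0.08 rad of the stand's length (either way round), and both flaps still stand past 1.75 rad (100 degrees) (distance between shaft and stand_seat below 0.014 m and z of shaft in the frame of stand_seat below 0.005 m and angle between the x axis of shaft and the x axis of stand, either way round below 0.08 rad and contact force between shaft and stand above 1 N and linear speed of shaft below 0.02 m/s and value of joint each of flap_left, flap_right above 1.75 rad); the robot touches nothing.
It fails at once if the white plastic tub was moved more than 30 mm (distance of tub from where it was at the start of the episode above 0.03 m).
It fails at once if the stack of bearings was moved more than 30 mm (distance of bearings from where it was at the start of the episode above 0.03 m).
It fails at once if the aluminium flange was moved more than 30 mm (distance of flange from where it was at the start of the episode above 0.03 m).
It fails at once if the shaft was dropped (moving faster than 0.4 m/s out of the gripper) (linear speed of shaft above 0.4 m/s and contact force between the fingers and shaft below 0.3 N).
It also fails if it takes over 72 s, if anything falls off the work surface, if the arm or the gripper's body presses on something with over 40 N, if the wrist force passes 120 N, or if a joint passes its speed limit or range.

### The arm

A 6-joint arm with a two-finger parallel gripper is mounted at the origin on the work surface. World frame = base frame: x ahead of the robot, y to its left, z up, the work surface at z = 0. Lengths are in m, angles in rad, forces in N, time in s.
With the tool pointing down it reaches from about 0.375 to 0.9 m from the base axis. Payload 3.1 kg.
Tool frame: the origin (TCP) lies at the very end of the fingers, on their centre line; the grasp point (between the pads) lies 19 mm behind it; z points along the fingers, y is the line along which they close (so a half turn about z gives the same grasp; the last joint's range is limited). The gripper opens to 87 mm and grips with 3 to 60 N. Pads are 19 mm wide; open, the fingers measure 117 mm over their backs; the gripper's body (75 mm by 190 mm) begins 51 mm behind the grasp point.
Start: joints at [-1.452, 0.527, 1.433, -0, 1.181, -0.178], TCP at [0.183, -0.598, 0.194] pointing down, gripper open.
Joint ranges: [-3.08, 3.08], [-0.75, 2.2], [0.22, 2.44], [-1.43, 4.57], [0, 2.65], [-2.85, 2.85]. Speed limits (rad/s): [2.79, 2.79, 3.14, 3.14, 3.14, 3.14].

### API

Orientations are given as [roll, pitch, yaw] about the fixed x, y, z axes, in that order (R = Rz(yaw) Ry(pitch) Rx(roll)).
In Python, from cell import env, jaws, readout, viewer gives the robot as it stands. Calls block until the motion is done:
- env.move_ptp(position, orientation): joint-space move of the TCP to a pose.
- env.move_l(position, feed=0.15, attitude=None, guard=None): straight line of the TCP; attitude=None keeps the orientation; feed is the mean speed in m/s. With guard (N) it stops when the force on the tool has changed by that much, and returns True; else False.
- env.goto_joints(angles): joint-space move.
- jaws.let_go() and jaws.gripper_close(strength=None): open the fingers fully, or close them until they stop; strength is the grip in N (None keeps the last).
- env.wait(seconds).
- env.ik(position, orientation): joint angles nearest the present ones, or None.
- readout.get_obs(): the state.
- viewer.read_camera(name): name is "scene" or "top" or "wrist"; returns a dict with "frame" (420x560x3 uint8, blue, green, red), "fx", "fy", "cx", "cy" (pixels), "origin" and "attitude" of the camera in the world; the wrist camera has in their place "hand_eye" (4x4, takes a point from camera to tool coordinates, whose origin is the TCP and whose axes are the flange's). Camera axes: x right, y up, looking along -z (the intrinsics and any distortion apply to the point x, -y, -z); pixel columns grow to the right and rows downward; lengths in m; the calibration is good to about 2 mm. A picture is of the moment at which its call begins: read the wrist's pose just before it. There is no depth.
A pose or a line that the arm cannot do raises env.MotionError and nothing moves.
- env.job_done(): hands the job in; it is judged then, once.
The state is a dict: "clock": time; "qpos": joint angles; "joint_velocities": joint speeds; "joint_efforts": joint torques, N m; "ee_pos": TCP position; "tool_rot": TCP orientation; "wrist_force": force on the tool from outside, world axes, zero at the start; "ft_torque": the same for the moment, N m; "gripper_width": finger opening in m; "gripper_force": force on a finger pad.
Only numpy, scipy, OpenCV 4.12 (cv2) and the standard library are available. Lean on these libraries where they do the work, as an engineer would, in place of code of your own. Each camera call takes 0.05 s, during which the arm holds its last target. There are 200 camera calls.

## Working session

There is one attempt and no reset: what is moved stays moved. The work goes in short steps, each a Python script; the robot and the scene stay as the last script left them, time stands still between calls to the robot, and variables do not carry over. Pictures are saved under pics/ and viewed, at most 10 in all, crops included, and the job is handed in when it is done.

```bash
ls; mkdir -p pics
python3 - <<'E'
from cell import env,jaws,readout,viewer
import cv2,numpy as np
for n in("scene","top"):
    r=viewer.read_camera(n); cv2.imwrite(f"pics/{n}0.png",r["frame"]); print(n,{k:np.round(v,4).tolist() if not isinstance(v,str) else v for k,v in r.items() if k!="frame"})
E
```

```text
pics
scene {'fx': 427.6612, 'fy': 427.6612, 'cx': 275.4398, 'cy': 207.2382, 'origin': [1.0805, -0.6675, 0.6958], 'attitude': [0.952, 0.0132, 0.7306]}
top {'fx': 407.7183, 'fy': 407.7183, 'cx': 271.683, 'cy': 203.0782, 'origin': [0.4004, -0.0698, 0.9496], 'attitude': [0.1381, 0.0238, -1.5911]}
```

View pics/scene0.png

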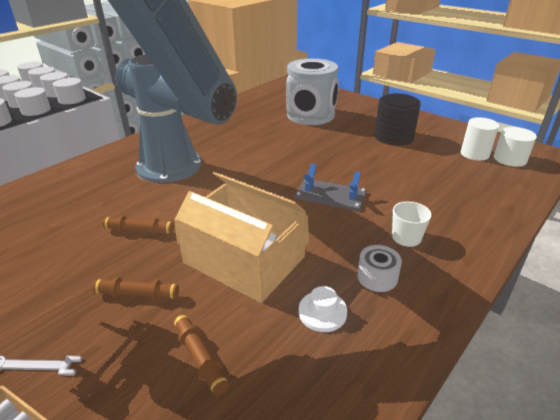

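View pics/top0.png

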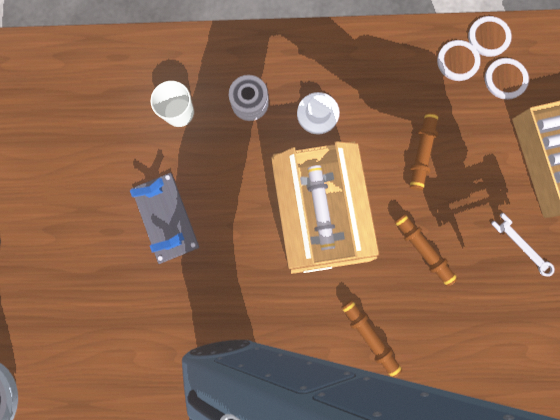

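```bash
cat > h.py <<'E'
import numpy as np, cv2
from scipy.spatial.transform import Rotation as Rot
CAM={"top":(407.7183,271.683,203.0782,[0.4004,-0.0698,0.9496],[0.1381,0.0238,-1.5911]),
"scene":(427.6612,275.4398,207.2382,[1.0805,-0.6675,0.6958],[0.952,0.0132,0.7306])}
def ray(cam,uv):
    f,cx,cy,o,a=CAM[cam]; uv=np.atleast_2d(uv).astype(float)
    d=np.c_[(uv[:,0]-cx)/f,-(uv[:,1]-cy)/f,-np.ones(len(uv))]
    return np.array(o),Rot.from_euler("xyz",a).apply(d)
def onz(cam,uv,z):
    o,d=ray(cam,uv); return o+d*((z-o[2])/d[:,2])[:,None]
def proj(cam,p):
    f,cx,cy,o,a=CAM[cam]; c=Rot.from_euler("xyz",a).inv().apply(np.atleast_2d(p)-o)
    return np.c_[cx+f*c[:,0]/-c[:,2],cy-f*c[:,1]/-c[:,2]]
E
python3 - <<'E'
import cv2,numpy as np
im=cv2.imread("pics/top0.png")
a=cv2.resize(im[135:280,265:385],None,fx=4,fy=4,interpolation=cv2.INTER_CUBIC)
b=cv2.resize(im[165:310,125:205],None,fx=4,fy=4,interpolation=cv2.INTER_CUBIC)
cv2.imwrite("pics/crop1.png",np.hstack([a,b]))
E
```

```text
(no output)
```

View pics/crop1.png

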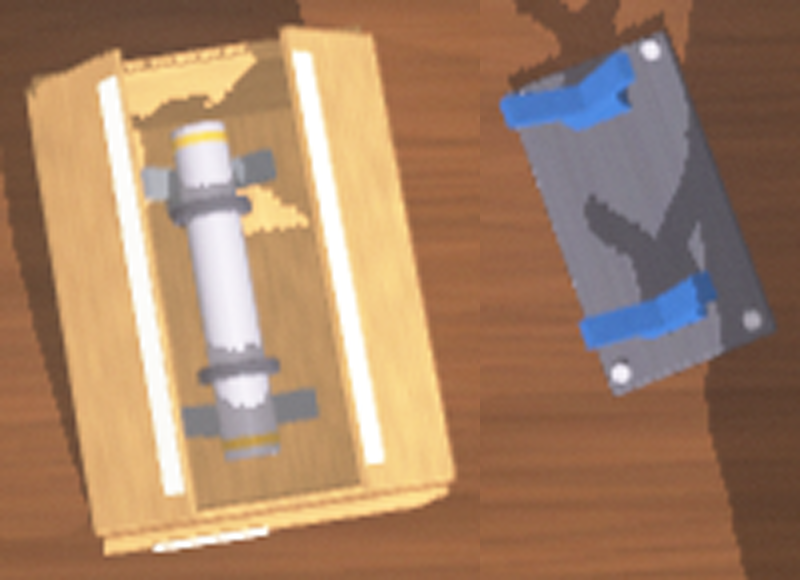

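```bash
cat > fit.py <<'E'
from h import *
from scipy.optimize import least_squares
c=lambda L:np.array([[265+u/4,135+v/4] for u,v in L])
s=lambda L:np.array([[125+(u-480)/4,165+v/4] for u,v in L])
def flap(p,sgn,th):
    x,y,w=p; out=[]
    for xx in(.113,-.113):
        for q in(0,.068):
            Y=sgn*(.087-q*np.cos(th)); out.append([x+xx*np.cos(w)-Y*np.sin(w),y+xx*np.sin(w)+Y*np.cos(w),.130+q*np.sin(th)])
    return np.array(out)
# order: +x end hinge, edge; -x end hinge, edge
obs=np.vstack([c([(27,90),(120,50),(97,538),(197,510)]),c([(375,35),(282,28),(455,480),(360,487)])])
f=lambda p:(proj("top",np.vstack([flap(p[:3],1,p[3]),flap(p[:3],-1,p[4])]))-obs).ravel()
r=least_squares(f,[.4,-.2,.1,.7,.7],loss="soft_l1"); print("carton",r.x.round(4),"res",r.fun.round(1))
bs=s([(662,33),(775,328),(612,393)])
P=np.array([[.095,-.05],[-.095,-.05],[-.095,.05]])
def g(p):
    a=Rot.from_euler("z",p[2]).apply(np.c_[P,[.012]*3])+[p[0],p[1],0]; return (proj("top",a)-bs).ravel()
q=least_squares(g,[.35,.2,.3]); print("stand",q.x.round(4),"res",q.fun.round(1))
e=onz("top",c([(200,132),(252,448)]),.085); e=onz("top",c([(199,124),(250,456)]),.080); print("shaft ends",e.round(4),e.mean(0).round(4),np.linalg.norm(e[0]-e[1]))
co=onz("top",c([(210,207),(239,368)]),.08);print("collars",co.round(4),co.mean(0).round(4),np.linalg.norm(co[0]-co[1]))
for n,uv in(("tub",(172,100)),("bear",(248,92)),("flange",(319,111))): print(n,onz("top",uv,.06).round(3))
E
python3 fit.py
```

```text
carton [ 0.509  -0.1585  0.1278  0.8662  0.7216] res [ 1.5 -0.3  0.3 -0.3  0.9 -2.5 -0.1  1.4 -2.   0.9 -0.4  0.1 -1.8 -1.1
  0.5  0.9]
stand [0.5035 0.2002 0.3651] res [-0.  -0.9 -0.   0.3  0.1  0.6]
shaft ends [[ 0.6009 -0.1469  0.08  ]
 [ 0.4209 -0.1676  0.08  ]] [ 0.5109 -0.1572  0.08  ] 0.18117860232335117
collars [[ 0.555  -0.1513  0.08  ]
 [ 0.4676 -0.1635  0.08  ]] [ 0.5113 -0.1574  0.08  ] 0.08822598216236997
tub [[0.769 0.173 0.06 ]]
bear [[ 0.783 -0.002  0.06 ]]
flange [[ 0.733 -0.163  0.06 ]]
```

The steel shaft is at (320,205) in the carton, and the crop confirms the collars and brass bands. The lookalikes at (424,150), (427,250) and (372,340) are brown, so they're rejected. Stand at (165,218), tub (172,103), bearings (248,97), flange (318,113). I'll fold the left flap first.

```bash
cat >> h.py <<'E'
C=np.array([.510,-.158]);W=.126
def cw(x,y,z):
    return [C[0]+x*np.cos(W)-y*np.sin(W),C[1]+x*np.sin(W)+y*np.cos(W),z]
E
cat > flap.py <<'E'
import sys
from h import *
from cell import env,jaws,readout,viewer
def fold(s,yaw):
    st=lambda t:(lambda o:print(t,round(o["clock"],2),np.round(o["ee_pos"],3),np.round(o["wrist_force"],1)))(readout.get_obs())
    R=.058; off=.010
    env.move_l(cw(0,.003,.155),feed=.15); st("in")
    env.move_l(cw(0,s*.078,.158),feed=.1); st("up")
    for th in(1.8,2.05,2.3,2.5):
        env.move_l(cw(0,s*(.087-R*np.cos(th)-off),.130+R*np.sin(th)),feed=.08); st(th)
    env.move_l(cw(0,s*.10,.25),feed=.2); env.move_l(cw(0,.003,.26),feed=.25); st("back")
E
python3 - <<'E'
from flap import *
o=readout.get_obs(); print(o["clock"],o["tool_rot"])
print(np.round(viewer.read_camera("wrist")["hand_eye"],3))
env.move_l([.183,-.598,.3],feed=.3)
best=None
for y in(W+np.pi/2,W-np.pi/2):
    q=env.ik(cw(0,.003,.26),[np.pi,0,y]); print(y,None if q is None else np.round(q,2))
    if q is not None and(best is None or abs(q[5])<best[0]): best=(abs(q[5]),y)
yaw=best[1]
jaws.gripper_close(10)
env.move_ptp(cw(0,.003,.26),[np.pi,0,yaw])
cv2.imwrite("pics/above.png",viewer.read_camera("scene")["frame"])
print(yaw,readout.get_obs()["clock"],readout.get_obs()["gripper_width"])
fold(1,yaw)
a=viewer.read_camera("scene")["frame"];b=cv2.imread("pics/above.png")
cv2.imwrite("pics/f1.png",np.hstack([x[60:360,100:450] for x in(b,a)]))
E
```

```text
0.1 [-3.13966194e+00 -3.18899944e-04  2.96780623e-01]
[[-0.     0.958  0.287  0.079]
 [ 1.    -0.     0.001  0.   ]
 [ 0.001  0.287 -0.958 -0.19 ]
 [ 0.     0.     0.     1.   ]]
1.6967963267948964 [-0.51  0.33  1.58  0.    1.23 -0.63]
-1.4447963267948967 [-0.51  0.33  1.58 -0.    1.23  2.51]
1.6967963267948964 4.2167 0.0005616517347739267
in 5.07 [ 0.51  -0.156  0.156] [-0.1 -0.5  0.2]
up 5.97 [ 0.501 -0.081  0.158] [-0.4 -0.7 -0.5]
1.8 6.5 [ 0.499 -0.069  0.187] [ 0.2 -0.2  0.4]
2.05 6.83 [ 0.496 -0.054  0.181] [ 0.5 -0.6 -0. ]
2.3 7.17 [ 0.495 -0.043  0.173] [-0.3 -0.4  0.1]
2.5 7.46 [ 0.494 -0.035  0.164] [ 0.  -0.3  0.9]
back 8.59 [ 0.508 -0.154  0.258] [0.  0.6 0.4]
```

View pics/f1.png

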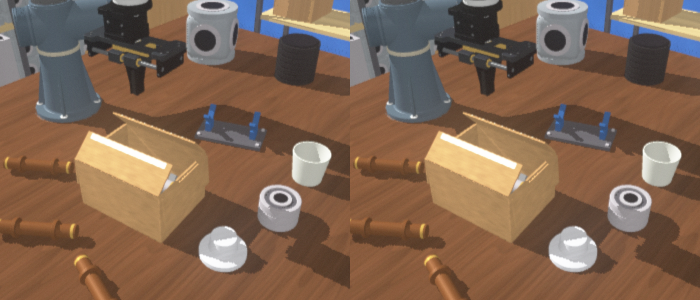

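Run:
```python
from flap import *
a=viewer.read_camera("scene")["frame"];b=cv2.imread("pics/above.png")
print("diff",(cv2.absdiff(a,b).max(2)>25).sum())
t=viewer.read_camera("top")["frame"]
cv2.imwrite("pics/f2.png",np.hstack([cv2.resize(a[140:290,160:330],None,fx=2.3,fy=2.3),cv2.resize(t[120:290,235:405],(345,345))]))
```

```text
diff 537
```

View pics/f2.png

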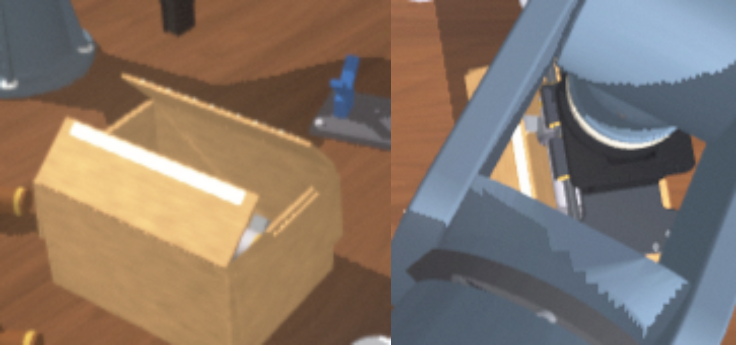

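Run:
```python
import h
from h import *
for th in(.87,1.3,1.7,2,2.5):
    P=[cw(x,.087-q*np.cos(th),.13+q*np.sin(th)) for x in(.113,-.113) for q in(0,.068)]
    print(th,((proj("scene",P)-[160,140])*2.3).round().tolist())
```

```text
0.87 [[333.0, 170.0], [309.0, 148.0], [153.0, 101.0], [121.0, 77.0]]
1.3 [[333.0, 170.0], [324.0, 122.0], [153.0, 101.0], [137.0, 55.0]]
1.7 [[333.0, 170.0], [339.0, 107.0], [153.0, 101.0], [153.0, 43.0]]
2 [[333.0, 170.0], [350.0, 103.0], [153.0, 101.0], [166.0, 40.0]]
2.5 [[333.0, 170.0], [363.0, 109.0], [153.0, 101.0], [182.0, 47.0]]
```

Run:
```python
from flap import *
ims=[]
def snap(): 
    a=viewer.read_camera("scene")["frame"]; ims.append(cv2.resize(a[110:290,160:330],(378,400))); o=readout.get_obs(); print(np.round(o["ee_pos"],3),np.round(o["wrist_force"],1))
env.move_l(cw(0,.003,.155),feed=.15); snap()
env.move_l(cw(0,.078,.158),feed=.1); snap()
cv2.imwrite("pics/f3.png",np.hstack(ims))
```

```text
[ 0.51  -0.155  0.156] [ 0.4 -0.2  0. ]
[ 0.501 -0.081  0.158] [-0.2 -0.8 -0.4]
```

View pics/f3.png

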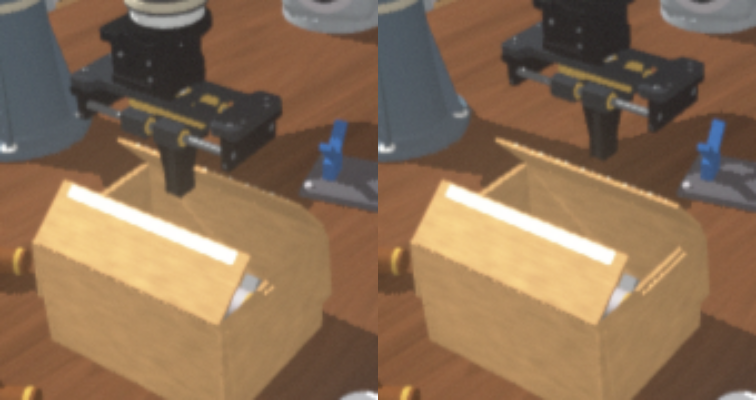

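Run:
```python
from h import *
for z in(.156,.18,.2,.22): print(z,proj("scene",[[.51,-.155,z],[.501,-.081,z]]).round(1).tolist())
```

```text
0.156 [[240.8, 206.5], [261.1, 190.9]]
0.18 [[240.1, 197.4], [260.7, 182.1]]
0.2 [[239.5, 189.6], [260.4, 174.5]]
0.22 [[238.9, 181.6], [260.1, 166.7]]
```

Run:
```python
from flap import *
def st(t): o=readout.get_obs(); print(t,round(o["clock"],2),np.round(o["ee_pos"],4),np.round(o["wrist_force"],1),round(o["gripper_width"],4))
env.move_l(cw(0,.09,.22),feed=.25)
env.move_l([.50,.025,.06],feed=.25); st("a")
print(env.move_l([.50,.025,-.05],feed=.05,guard=4)); st("closed")
env.move_l([.50,.025,.05],feed=.2); jaws.let_go()
print(env.move_l([.50,.025,-.05],feed=.05,guard=4)); st("open")
env.move_l([.50,.025,.2],feed=.25); jaws.gripper_close(10); st("end")
```

```text
a 11.88 [0.5004 0.0245 0.06  ] [-0.1 -0.2  0.6] 0.0004
True
closed 13.46 [ 0.4999  0.025  -0.0282] [-0.1  0.1  6. ] 0.0004
True
open 16.93 [ 0.4999  0.025  -0.0281] [-0.9  0.3  6.8] 0.0872
end 19.52 [0.5   0.025 0.2  ] [ 0.6 -0.2  0. ] 0.0005
```

The bench touch shows the true fingertips sit 28 mm above the reported TCP, so I'll subtract that from every commanded height and redo the fold.

```bash
sed -i 's/y\*np.cos(W),z\]/y*np.cos(W),z-DZ]/; s/^C=/DZ=.028\nC=/' h.py
python3 - <<'E'
from flap import *
env.move_l(cw(0,.003,.27),feed=.3)
for s in(1,-1): fold(s,0)
cv2.imwrite("pics/f4s.png",viewer.read_camera("scene")["frame"])
E
python3 -c "
import cv2;a=cv2.imread('pics/f4s.png');cv2.imwrite('pics/f4.png',cv2.resize(a[100:300,150:350],None,fx=3,fy=3))"
```

```text
in 21.21 [ 0.51  -0.155  0.128] [-0.1  0.6  0.8]
up 22.11 [ 0.5  -0.08  0.13] [ 0.8 -0.2 -0.6]
1.8 22.64 [ 0.499 -0.069  0.159] [ 0.5 -1.2  1. ]
2.05 22.98 [ 0.496 -0.054  0.153] [ 0.  -0.5 -1.2]
2.3 23.31 [ 0.495 -0.042  0.145] [-0.  -0.1 -0. ]
2.5 23.6 [ 0.494 -0.035  0.136] [-0.1 -0.5 -0.3]
back 24.73 [ 0.508 -0.154  0.23 ] [-0.7 -0.5 -0.5]
in 25.58 [ 0.51  -0.155  0.128] [-0.1  0.5 -0.4]
up 26.54 [ 0.519 -0.236  0.13 ] [-0.8 -0.9 -0.8]
1.8 27.07 [ 0.521 -0.248  0.159] [-0.4  0.4 -0.9]
2.05 27.41 [ 0.523 -0.262  0.153] [0.8 0.7 0.1]
2.3 27.74 [ 0.524 -0.273  0.145] [ 0.2 -0.3  0.6]
2.5 28.03 [ 0.525 -0.281  0.136] [-0.2 -0.2  0.6]
back 29.19 [ 0.509 -0.155  0.231] [-0.1  0.1 -0.1]
```

View pics/f4.png

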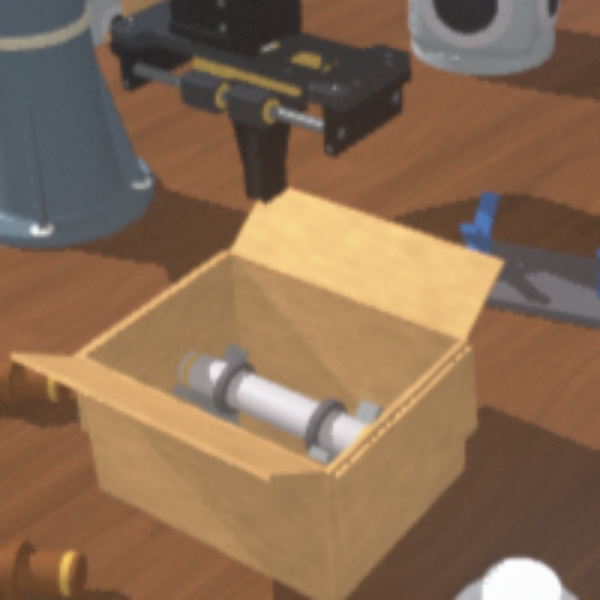

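Run:
```python
from flap import *
im=cv2.imread("pics/top0.png").astype(int)
m=((im[...,0]>im[...,2]+70)&(im[...,0]>110)).astype(np.uint8); m[:, :110]=0;m[:,220:]=0;m[:150]=0;m[290:]=0
n,_,s,c=cv2.connectedComponentsWithStats(m); k=np.argsort(-s[1:,4])[:2]+1
P=onz("top",c[k],.055); print("saddles",s[k,4],P.round(4),P.mean(0).round(4),np.linalg.norm(P[0]-P[1]))
def st(t): o=readout.get_obs(); print(t,round(o["clock"],2),np.round(o["ee_pos"],4),np.round(o["wrist_force"],1),round(o["gripper_width"],4),round(o["gripper_force"],1))
jaws.let_go()
best=min(((abs(q[5]),y) for y in(W,W+np.pi,W-np.pi) if (q:=env.ik(cw(.001,.001,.25),[np.pi,0,y])) is not None)); yaw=best[1]; print(best)
env.move_ptp(cw(.001,.001,.25),[np.pi,0,yaw])
env.move_l(cw(.001,.001,.12),feed=.2)
print(env.move_l(cw(.001,.001,.065),feed=.06,guard=12)); st("down")
jaws.gripper_close(40); st("grip")
cv2.imwrite("pics/g.png",cv2.resize(viewer.read_camera("scene")["frame"][100:300,150:350],None,fx=3,fy=3))
```

```text
saddles [337 295] [[0.5628 0.2246 0.055 ]
 [0.4414 0.1802 0.055 ]] [0.5021 0.2024 0.055 ] 0.12923314669942762
(np.float64(0.937619180573126), 0.126)
False
down 34.02 [ 0.5112 -0.157   0.0372] [ 0.2  0.4 -0.5] 0.0868 0.0
grip 35.01 [ 0.5109 -0.1571  0.037 ] [-1.6 -1.7  0.1] 0.0288 40.0
```

View pics/g.png

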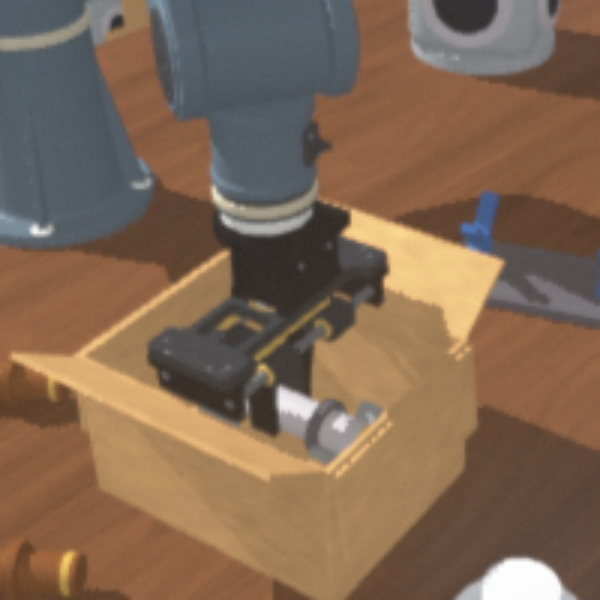

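The shaft is gripped between its collars (width 28.8 mm), and neither flap was touched. Next I'll lift it and carry it over to the stand.

Run:
```python
from flap import *
def st(t): o=readout.get_obs(); print(t,round(o["clock"],2),np.round(o["ee_pos"],4),np.round(o["wrist_force"],1),round(o["gripper_width"],4),round(o["gripper_force"],1))
env.move_l(cw(.001,.001,.075),feed=.05); st("l1")
env.move_l(cw(.001,.001,.235),feed=.15); env.wait(.15); st("l2")
env.move_l([.503,.201,.235-DZ],feed=.2,attitude=[np.pi,0,.36]); st("over")
env.move_l([.503,.201,.10-DZ],feed=.15); env.wait(.2); st("near")
cv2.imwrite("pics/n.png",np.hstack([cv2.resize(viewer.read_camera("scene")["frame"][100:250,250:400],(400,400)),cv2.resize(viewer.read_camera("top")["frame"][150:290,110:250],(400,400))]))
```

```text
l1 35.41 [ 0.5108 -0.1567  0.0471] [-0.   0.4 -5.7] 0.0292 40.0
l2 36.77 [ 0.5103 -0.1566  0.206 ] [-0.2  0.7 -4.3] 0.0293 40.0
over 38.72 [0.5031 0.2002 0.207 ] [-0.1 -0.6 -5.4] 0.029 40.0
near 39.97 [0.5037 0.2011 0.073 ] [ 0.6 -0.7 -4.8] 0.0293 40.0
```

View pics/n.png

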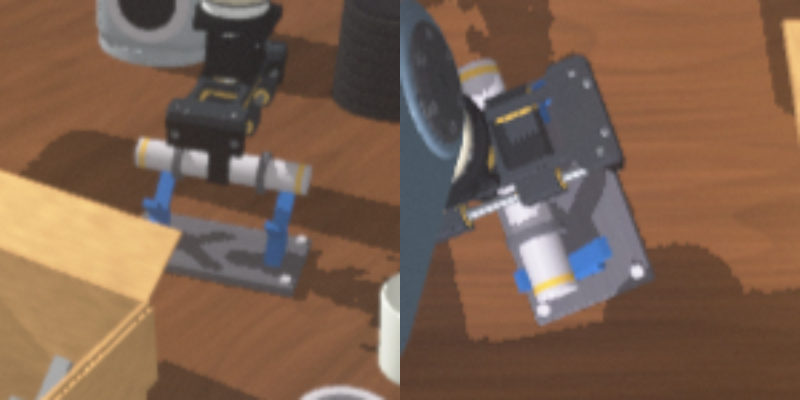

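Run:
```python
from flap import *
def st(t): o=readout.get_obs(); print(t,round(o["clock"],2),np.round(o["ee_pos"],4),np.round(o["wrist_force"],1),round(o["gripper_width"],4),round(o["gripper_force"],1))
env.move_l([.503,.201,.068-DZ],feed=.08); st("pre")
print(env.move_l([.503,.201,.048-DZ],feed=.02,guard=5)); st("touch")
cv2.imwrite("pics/p.png",np.hstack([cv2.resize(viewer.read_camera("scene")["frame"][100:250,250:400],(400,400)),cv2.resize(viewer.read_camera("top")["frame"][150:290,110:250],(400,400))]))
```

```text
pre 40.62 [0.5029 0.201  0.0396] [-0.2  0.2 -4.9] 0.0289 40.0
True
touch 41.28 [0.5033 0.2005 0.0271] [ 1.4 -1.5  2.5] 0.029 40.0
```

Contact came at an axis height of about 0.065, which is seat height. Releasing now, then a check from clear of the stand.

Run:
```python
from flap import *
jaws.let_go(); env.wait(.3)
env.move_l([.503,.201,.16-DZ],feed=.1); env.move_l([.503,.201,.26],feed=.25)
env.move_l([.43,.32,.30],feed=.3); env.wait(.3)
o=readout.get_obs(); print(o["clock"],np.round(o["ee_pos"],3),np.round(o["wrist_force"],1))
t=viewer.read_camera("top")["frame"]; cv2.imwrite("pics/top9.png",t)
cv2.imwrite("pics/e.png",np.hstack([cv2.resize(viewer.read_camera("scene")["frame"][100:300,180:380],(400,400)),cv2.resize(t[130:290,110:270],(400,400))]))
```

```text
45.6417 [0.431 0.319 0.299] [0.2 0.2 0.2]
```

View pics/e.png

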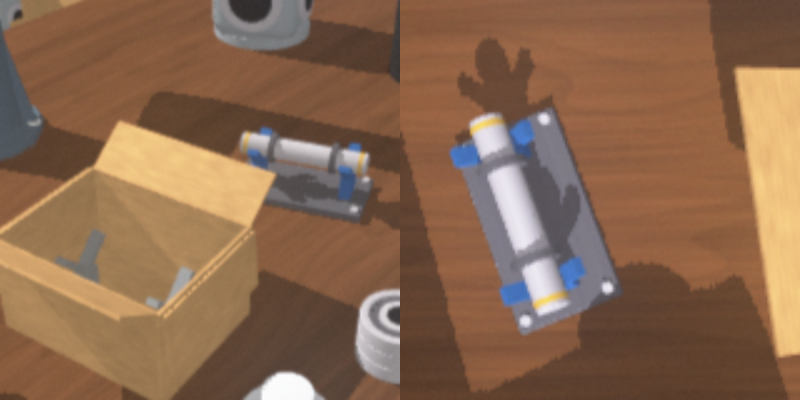

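Run:
```python
from flap import *
e=onz("top",[[110+87/2.5,130+114/2.5],[110+153/2.5,130+312/2.5]],.070); d=e[0]-e[1]
m=e.mean(0)[:2]; u=np.array([np.cos(.36),np.sin(.36)])
print(m,np.arctan2(d[1],d[0]),np.linalg.norm(d),"axial",(m-[.503,.201])@u)
if abs((m-[.503,.201])@u)<.009: print(env.job_done())
```

```text
[0.50347819 0.19795711] 0.33595686603064173 0.185814892857405 axial -0.000624395684094742
the job is handed in; nothing more can be done
None
```

Both flaps were folded back to about 2.5 rad, the shaft is seated level in the blue V saddles (about 1 mm off centre along the stand by my measurement), and the job is handed in at about 46 s; no verdict came back, so I can't confirm a pass.

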